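Isolate the bag sealer and put its sealing bar away

TASK

Shut the bag sealer down for cleaning: swing the isolator's hand lever round to off, stopping where the hole in its tip lies squarely over the hole in the fixed padlock hasp, so that a 10 mm shackle would drop through both (the lever can travel too far, past the hasp). Only then lift the sealing bar out of the sealer, lay it flat and gently in the open drawer and slide the drawer fully shut. Leave the lever lined up and everything else on the table where it is.

Things in the scene. Friction and masses are not known exactly. Their poses are not given: they have to be found in the camera images.
- handle (a joint): Angle (rad) of the isolator's black hand lever about its vertical pivot, seen from above growing counter-clockwise; 0 is fully on, the holes line up at 1.35 (off), the end stop is at 1.65, past off. It starts between 0 and 0.4 and stays where it is left; turning it takes about 0.25 N m.
- pivot (a point): Point on the lever's pivot axis, on the face of the isolator, a 190 x 190 x 70 mm grey and white box fixed to the table with its face up. Its x axis is the direction the lever points at joint value 0, z is up.
- handle_grip (a point): Centre of the lever's grip, an upright black fin 85 mm long, 20 mm thick and 46 mm high, 72 mm from the pivot axis; x points along the fin away from the pivot, y across its thickness, z up. The fin rises 23 mm above this point; 19 mm below this point is the top of the flat 28 mm wide arm that carries it.
- handle_hole (a point): Centre of the 17 mm hole in the steel tab (38 x 36 x 6 mm) at the lever's tip, 135 mm from the pivot axis, on the tab's upper face; the axes are those of handle_grip.
- hasp_hole (a point): Centre of the 17 mm hole in the fixed steel hasp plate on the isolator, on its upper face, 135 mm from the pivot axis. The lever's tab passes 3 mm above the plate; off is when handle_hole is vertically above this point.
- bar_centre (a point): Centre, half-way up, of the loose sealing bar: an aluminium bar 170 mm long (its x), 24 mm wide (its y), 34 mm high (z) with a copper strip on top, about 0.33 kg. It starts lying on the sealer's deck between two pairs of 14 mm high lugs, 65 mm to either side of this point along x, 2 mm clear of its sides; the middle 110 mm is free to grasp from above.
- sealer: White bag sealer, 290 x 100 mm, fixed to the table; origin under its middle, x along its length, z up. The steel deck that carries the bar is 70 mm high; the bar starts along x with its centre at x = -30 mm. A raised press arm, up to 240 mm high, stands at x = 110 to 190 mm.
- drawer_front (a point): Point on the drawer's inner floor at the foot of its inner front wall, midway across, moving with the drawer; x points into the cabinet (the way the drawer shuts), y across, z up. The inside of the drawer is 255 mm along x from here, 228 mm along y and 66 mm deep. It starts 140 to 175 mm open, takes about 1 N to slide, and when fully shut this point lies 6 mm behind cab_edge.
- cab_edge (a point): Middle of the front edge of the cabinet's top; axes as drawer_front. The grey cabinet is 110 mm high, 285 mm deep behind this edge, 270 mm wide and fixed to the table. Its top hides the back of the drawer: free from above is only the part between drawer_front and this edge.
- cab_drawer0_handle (a point): Middle of the drawer's handle, a steel bar 11 mm thick and 120 mm long along y, 35 mm in front of the drawer's front panel, whose top is 99 mm above the table; axes as drawer_front.
Things that resemble listed ones, but are neither listed nor needed, are in the scene too. Of the things like the part that bears bar_centre, leave any that is red; of the rest the larger one is meant.

How it is judged:
On the way, in this order (a step that is already met when the one before it is completed fails the run):
1. the lever's hole is over the hasp's hole (within 5 mm) (horizontal distance between handle_hole and hasp_hole below 0.005 m), for 0.3 s.
2. the sealing bar lies in the open drawer (x of bar_centre in the frame of drawer_front between 0.008 and 0.245 m and y of bar_centre in the frame of drawer_front between -0.11 and 0.11 m and z of bar_centre in the frame of drawer_front between 0.006 and 0.028 m and x of drawer_front in the frame of cab_edge below -0.05 m), for 0.2 s.
At the end, for the whole second after the job is handed in: The lever's hole is within 5 mm of being vertically over the hasp's hole; the sealing bar lies flat on the drawer's floor, at rest; the drawer is shut to within 15 mm of its stop (drawer_front no more than 9 mm in front of cab_edge) (horizontal distance between handle_hole and hasp_hole below 0.005 m and x of bar_centre in the frame of drawer_front between 0.008 and 0.245 m and y of bar_centre in the frame of drawer_front between -0.11 and 0.11 m and z of bar_centre in the frame of drawer_front between 0.006 and 0.028 m and x of drawer_front in the frame of cab_edge above -0.009 m and linear speed of bar below 0.02 m/s); the robot touches nothing.
It fails at once if the bar is moved from its place (over 30 mm) while the isolator is not off (holes over 10 mm apart) (distance of bar_centre from where it was at the start of the episode above 0.03 m and horizontal distance between handle_hole and hasp_hole above 0.01 m).
It fails at once if the bar falls or is thrown into the drawer (faster than 0.7 m/s below its rim) (x of bar_centre in the frame of drawer_front between 0.008 and 0.245 m and y of bar_centre in the frame of drawer_front between -0.11 and 0.11 m and z of bar_centre in the frame of drawer_front below 0.066 m and linear speed of bar above 0.7 m/s).
It fails at once if one of the other loose things on the table (cheese, spatula, stack, tub, bottle, jar, beaker) is moved more than 40 mm (distance of any of cheese, scraper, stack, tub, sanitiser, jar, beaker from where it was at the start of the episode above 0.04 m).
It also fails if it takes over 67 s, if anything falls off the work surface, if the arm or the gripper's body presses on something with over 40 N, if the wrist force passes 120 N, or if a joint passes its speed limit or range.

ROBOT

A 7-joint arm with a two-finger parallel gripper is mounted at the origin on the work surface. World frame = base frame: x ahead of the robot, y to its left, z up, the work surface at z = 0. Lengths are in m, angles in rad, forces in N, time in s.
With the tool pointing down it reaches from about 0.425 to 0.925 m from the base axis. Payload 6.8 kg.
Tool frame: the origin (TCP) lies on the centre line of the jaws, within the pads' length; the fingertips stand 8 mm ahead of it and the grasp point (between the pads) lies 11 mm behind it (bot.tips_ahead is the distance from the TCP to the fingertips, in m); z points along the fingers, y is the line along which they close (so a half turn about z gives the same grasp; the last joint's range is limited). The gripper opens to 85 mm and grips with 20 to 120 N. Pads are 22 mm wide; open, the fingers measure 114 mm over their backs; the gripper's body (76 mm by 85 mm) begins 54 mm behind the grasp point. The pads swing forward as they close: fully open they stand 13 mm farther back than shut.
Start: joints at [-1.229, 0.477, 0.022, 1.555, -0.011, 1.109, -0.083], TCP at [0.293, 0.608, 0.239] pointing down, gripper open.
Joint ranges: [-2.96, 2.96], [-0.34, 2.1], [-1.41, 1.46], [0.24, 2.44], [-1.37, 4.51], [0.17, 1.92], [-2.96, 2.96]. Speed limits (rad/s): [2.39, 2.39, 3.14, 3.14, 3.14, 3.14, 3.14].

INTERFACE

Orientations are given as a unit quaternion [w, x, y, z].
In Python, from station import bot gives the robot as it stands.
- The arm moves only by the tool send_rows, never from a script. Its argument "deltas" is text: rows parted by semicolons, each of 4 numbers parted by spaces: the shift along the tool's x, y, z in m, then the turn about the tool's z in degrees. In form: x y z spin; .... A call has 1 to 5 rows; each row is the pose to reach, as a shift and turn from the pose commanded when the call began, along the tool's axes at that moment; what a row does not reach only later rows make up. A row lasts 1/10 s, in which the tool goes at most 50 mm and 8.59 degrees, less where a joint would pass 70% of its speed; a pose out of reach is approached as far as the arm can. A call with a gripper value outside its range is refused whole. "claw" is the opening, from 0 (shut) to 1 (fully open), set as the call begins (left out, the last holds). The fingers move at their own pace and stop on an object; "force" is the grip in N (left out, the last holds). Time passes only in rows, so rows that repeat a pose let the fingers close. It gives the time, the measured TCP pose, the force, the opening and the grip force at its end, in the units of the state.
- bot.get_obs(): the state, without advancing time (a new reading comes with each control period).
- bot.read_camera(name): name is "scene" or "top"; returns a dict with "img" (400x640x3 uint8, red, green, blue), "depth" (400x640 float32, m along the optical axis (not along the pixel's ray), 0 where there is no reading), "fx", "fy", "cx", "cy" (pixels), "dist_coeffs" ([k1, k2, p1, p2, k3] as OpenCV has them; the pictures are not rectified), "camera_from_world" (4x4, takes a point from world to camera coordinates). Camera axes: x right, y up, looking along -z (the intrinsics and any distortion apply to the point x, -y, -z); pixel columns grow to the right and rows downward; lengths in m; the calibration is good to about 2 mm. A picture is of the moment at which its call begins.
- bot.hand_in(): hands the job in; it is judged then, once.
Trained networks look in a picture, given as the dict that the camera call returned (one of the last four; its "shot" number tells which), for a name from the list of things; names that differ only in an ending like _2 or _b are one class to them, and where a whole thing is asked for, a point or a joint stands for the part that bears it (a point fixed in the world has none). Each returns a list of dicts, best first, with "confidence" (0 to 1); they miss things now and then, are a little off and sometimes report something else, mostly with a low value. They report only what shows in the picture. A call takes as long as a camera call. They do not tell look-alikes from the thing itself.
- bot.masks_of(picture, query): "mask" (400x640 bool, what is visible of it).
- bot.landmark_of(picture, query): "xyz" ([x, y, z] in m, in world coordinates, good to about 4 mm: a listed point, or the origin of a listed thing).
The state is a dict: "t": time; "q": joint angles; "joint_vel": joint speeds; "joint_torque": joint torques, N m; "eef_pos": TCP position; "tool_rot": TCP orientation; "contact_force": force on the tool from outside, world axes, zero at the start; "torque": the same for the moment, N m; "gripper_width": opening from 0.0 (shut) to 1.0 (fully open); "grasp_force": force on a finger pad.
Only numpy, scipy, OpenCV 4.12 (cv2) and the standard library are available. Lean on these libraries where they do the work, as an engineer would, in place of code of your own. Each camera call takes 0.05 s, during which the arm holds its last target. There are 200 camera calls.

## Working session

There is one attempt and no reset: what is moved stays moved. The work goes in short steps, Python scripts to look and compute and a tool call to move; the robot and the scene stay as the last step left them, time stands still between calls to the robot, and variables do not carry over. Pictures are saved under pics/ and viewed, at most 10 in all, crops included, and the job is handed in when it is done.

Besides the shell and the picture viewer there is one more tool, called after ">>>" as a command line: name --argument value ..., lists and objects as JSON in quotes. send_rows: Moves the arm, as the interface text tells. Its arguments: {"type":"object","properties":{"deltas":{"type":"string"},"claw":{"type":"number"},"force":{"type":"number"}},"required":["deltas"]}

```bash
mkdir -p pics
cat > h.py <<'E'
import numpy as np, cv2
from station import bot
def shot(n):
    p=bot.read_camera(n); return p
def save(p,f,crop=None,scale=1):
    im=p["img"][...,::-1]
    if crop: im=im[crop[1]:crop[3],crop[0]:crop[2]]
    cv2.imwrite("pics/"+f,cv2.resize(im,None,fx=scale,fy=scale,interpolation=cv2.INTER_CUBIC))
def proj(p,X):
    X=np.atleast_2d(X); c=(np.c_[X,np.ones(len(X))]@np.array(p["camera_from_world"]).T)[:,:3]*[1,-1,-1]
    K=np.array([[p["fx"],0,p["cx"]],[0,p["fy"],p["cy"]],[0,0,1]])
    return cv2.projectPoints(c,np.zeros(3),np.zeros(3),K,np.array(p["dist_coeffs"]))[0][:,0]
def unproj(p,uv,d=None):
    uv=np.atleast_2d(np.array(uv,float)); K=np.array([[p["fx"],0,p["cx"]],[0,p["fy"],p["cy"]],[0,0,1]])
    n=cv2.undistortPoints(uv[:,None],K,np.array(p["dist_coeffs"]))[:,0]
    if d is None: d=p["depth"][uv[:,1].astype(int),uv[:,0].astype(int)]
    d=np.broadcast_to(d,len(uv))
    c=np.c_[n[:,0]*d,-n[:,1]*d,-d,np.ones(len(uv))]
    return (c@np.linalg.inv(np.array(p["camera_from_world"])).T)[:,:3]
def cloud(p,m):
    v,u=np.nonzero(m&(p["depth"]>0)); return unproj(p,np.c_[u,v]),np.c_[u,v]
E
python3 - <<'E'
from h import *
np.set_printoptions(precision=4,suppress=True)
for n in("top","scene"):
    p=shot(n); save(p,n+"0.png",scale=1.25)
    for q in["pivot","handle_grip","handle_hole","hasp_hole","bar_centre","sealer","drawer_front","cab_edge","cab_drawer0_handle"]:
        for r in bot.landmark_of(p,q)[:4]: print(n,q,np.array(r["xyz"]),round(r["confidence"],2),proj(p,r["xyz"])[0].round())
o=bot.get_obs();print(o)
E
```

```text
top handle_grip [0.5209 0.2767 0.121 ] 0.96 [197. 186.]
top handle_hole [0.5851 0.2871 0.0974] 0.66 [197. 165.]
top hasp_hole [0.497  0.386  0.0814] 0.88 [162. 197.]
top hasp_hole [ 0.501  -0.0059  0.0226] 0.47 [304. 200.]
top bar_centre [ 0.271  -0.2036  0.009 ] 0.68 [372. 280.]
top bar_centre [ 0.4726 -0.3447  0.0901] 0.62 [426. 207.]
top bar_centre [ 0.272  -0.4729  0.0106] 0.58 [467. 281.]
top sealer [ 0.5023 -0.3415  0.0024] 0.87 [418. 201.]
top drawer_front [ 0.5038 -0.0064  0.0199] 0.82 [304. 199.]
top cab_edge [ 0.6545 -0.0109  0.1076] 0.93 [305. 140.]
top cab_edge [ 0.4523 -0.0045  0.0743] 0.69 [302. 214.]
top cab_edge [ 0.5027 -0.3402 -0.0005] 0.34 [417. 201.]
top cab_drawer0_handle [ 0.4538 -0.0031  0.0771] 0.92 [302. 214.]
top cab_drawer0_handle [ 0.6549 -0.0121  0.1062] 0.29 [305. 140.]
scene pivot [0.4469 0.2616 0.0728] 0.64 [420. 184.]
scene handle_grip [0.5258 0.2682 0.1255] 0.74 [435. 190.]
scene handle_hole [0.5821 0.2818 0.1   ] 0.64 [444. 212.]
scene hasp_hole [0.4912 0.3861 0.0819] 0.69 [467. 190.]
scene bar_centre [ 0.4782 -0.3418  0.0888] 0.85 [212. 201.]
scene
[... 227 characters left out ...]

scene drawer_front [ 0.504  -0.0087  0.0218] 0.97 [331. 215.]
scene cab_edge [0.5832 0.2854 0.0953] 0.74 [445. 213.]
scene cab_edge [ 0.6551 -0.0082  0.107 ] 0.63 [341. 240.]
{'t': 1.0, 'q': array([-1.2291,  0.477 ,  0.0224,  1.5554, -0.0115,  1.1093, -0.0831]), 'joint_vel': array([ 0.0005, -0.0022, -0.    ,  0.0018, -0.0003, -0.0002,  0.0016]), 'joint_torque': array([ -0.0005, -59.6341,   1.6059, -28.154 ,   0.0125,   0.0016,
        -0.    ]), 'eef_pos': array([0.2935, 0.6079, 0.2393]), 'tool_rot': array([0.    , 0.223 , 0.9748, 0.    ]), 'contact_force': array([-0.1694,  0.3693,  0.8811]), 'torque': array([0.0373, 0.0416, 0.0217]), 'grasp_force': 0.0, 'gripper_width': 1.0043340817330944}
```

View pics/top0.png

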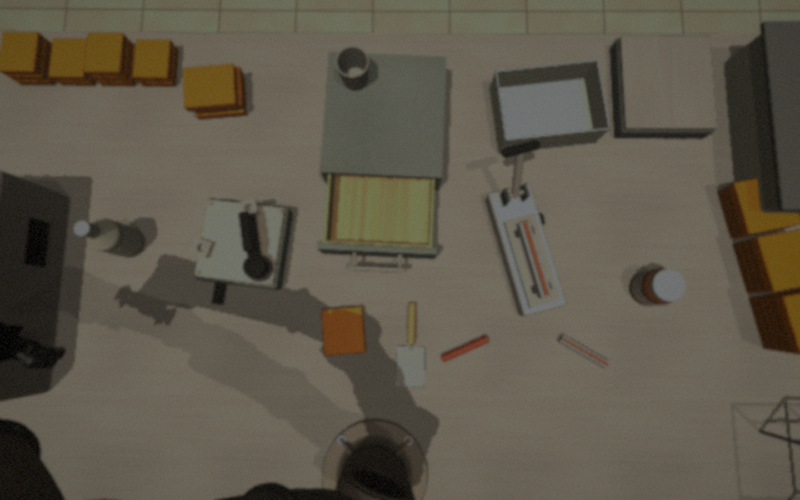

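View pics/scene0.png

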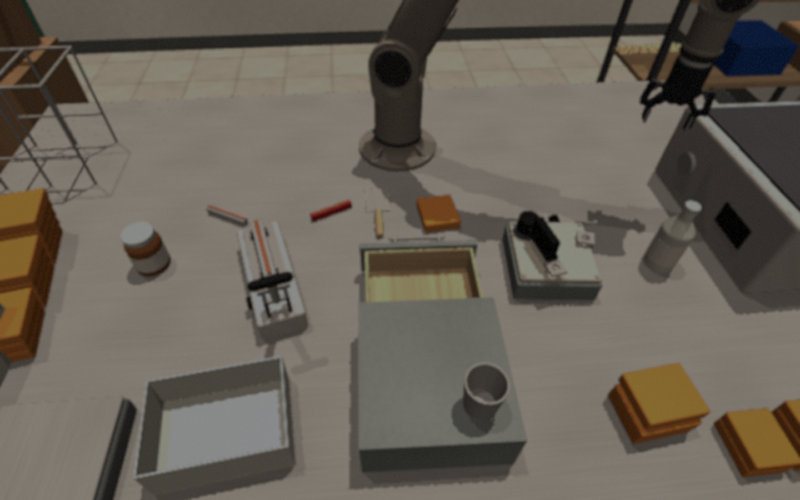

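Candidates for the bar (pixels in the 640x400 top picture): the bar on the sealer deck (428,206), a red bar on the table (373,278, to be left), and a thinner grey/copper bar on the table (466,280). I choose the one on the sealer, the larger of the non-red ones. The lever pivot is at (206,212), its tab at (199,165) and the hasp at (163,197).

Run:
```python
from h import *
np.set_printoptions(precision=4,suppress=True)
p=shot("top")
a=p["img"][140:240,150:240,::-1]; b=p["img"][140:300,360:490,::-1]
f=lambda i,s:cv2.resize(np.clip(i.astype(float)*1.8,0,255).astype(np.uint8),None,fx=s,fy=s,interpolation=cv2.INTER_CUBIC)
A=f(a,4.5);B=f(b,450/160);B=cv2.resize(B,(B.shape[1],A.shape[0]));cv2.imwrite("pics/crop1.png",np.hstack([A,B]))
for n in("top","scene"):
    P=p if n=="top" else shot(n)
    for q in["handle_grip","bar_centre","drawer_front","sealer","cab_drawer0_handle"]:
        for r in bot.masks_of(P,q)[:3]:
            X,uv=cloud(P,r["mask"])
            if len(X)<10: continue
            zt=np.percentile(X[:,2],95); T=X[X[:,2]>zt-0.012]
            rc=cv2.minAreaRect((T[:,:2]*1000).astype(np.float32))
            c=np.cov(T[:,:2].T);w,v=np.linalg.eigh(c)
            print(n,q,round(r["confidence"],2),len(X),"uv",uv.mean(0).round(),"zpct",np.percentile(X[:,2],[5,50,95]),"mean",T.mean(0),"rect",np.round(rc[0]),np.round(rc[1]),round(rc[2],1),"pca deg",np.degrees(np.arctan2(v[1,1],v[0,1])).round(1))
```

```text
top handle_grip 0.85 932 uv [201. 192.] zpct [0.0842 0.1165 0.1485] mean [0.521  0.272  0.1461] rect [522. 274.] [84. 21.] 10.1 pca deg -169.8
top bar_centre 0.8 257 uv [466. 280.] zpct [0.0133 0.021  0.026 ] mean [ 0.2739 -0.4698  0.0214] rect [ 274. -470.] [116.  16.] 60.3 pca deg 59.9
top bar_centre 0.77 204 uv [371. 278.] zpct [0.0145 0.0198 0.0238] mean [ 0.2767 -0.2005  0.02  ] rect [ 277. -201.] [ 15. 108.] 24.1 pca deg 113.8
top bar_centre 0.69 709 uv [427. 207.] zpct [0.0758 0.0994 0.1049] mean [ 0.4729 -0.3467  0.1005] rect [ 475. -347.] [169.  26.] 15.0 pca deg -164.7
top drawer_front 0.85 5790 uv [303. 175.] zpct [0.0175 0.0223 0.0961] mean [ 0.5168 -0.0035  0.0928] rect [572.  -6.] [260. 172.] 87.7 pca deg 87.6
top sealer 0.7 3781 uv [418. 189.] zpct [0.02   0.062  0.2284] mean [ 0.6738 -0.2898  0.2307] rect [ 674. -291.] [24. 75.] 13.2 pca deg 104.5
top sealer 0.24 4983 uv [193. 196.] zpct [0.0286 0.0693 0.139 ] mean [0.5203 0.271  0.1444] rect [522. 274.] [84. 21.] 10.4 pca deg -169.9
top cab_drawer0_handle 0.89 5802 uv [303. 175.] zpct [0.0176 0.0223 0.096 ] mean [ 0.
[... 1011 characters left out ...]
44 0.0182 0.0253] mean [ 0.2794 -0.2027  0.0208] rect [ 278. -202.] [ 22. 112.] 26.5 pca deg 114.9
scene drawer_front 0.94 4388 uv [336. 215.] zpct [0.021  0.0355 0.0979] mean [ 0.5116 -0.0069  0.0934] rect [559.  -4.] [264. 152.] 88.3 pca deg 88.8
scene sealer 0.64 2876 uv [217. 228.] zpct [0.0256 0.0622 0.2331] mean [ 0.6797 -0.2908  0.2316] rect [ 677. -291.] [19. 77.] 14.4 pca deg 105.2
scene cab_drawer0_handle 0.81 4522 uv [335. 214.] zpct [0.0207 0.035  0.0981] mean [ 0.5126 -0.0055  0.0938] rect [569.  -7.] [260. 172.] 88.1 pca deg 88.2
scene cab_drawer0_handle 0.17 949 uv [433. 191.] zpct [0.0892 0.1171 0.1496] mean [0.5249 0.2706 0.1469] rect [521. 273.] [86. 21.] 9.4 pca deg -169.4
```

View pics/crop1.png

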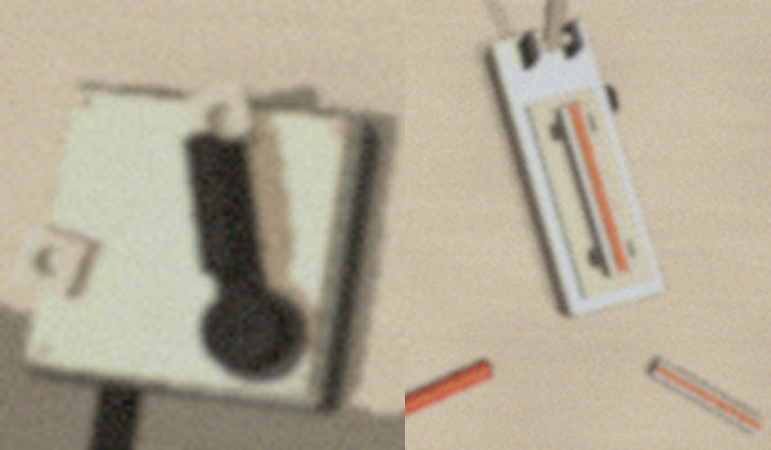

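The crop confirms it: hasp hole at crop (50,258), i.e. (161,197), and the bar with copper strip lies between lugs on the sealer. Now compute the approach to the lever.

```bash
cat >> h.py <<'E'
from scipy.spatial.transform import Rotation as Ro
def rel(*targets):
    """targets: (x,y,z,yaw of tool y in deg) -> rows in tool axes"""
    o=bot.get_obs(); q=o["tool_rot"]; R=Ro.from_quat([q[1],q[2],q[3],q[0]]).as_matrix()
    yaw=np.degrees(np.arctan2(R[1,1],R[0,1])); print("t",round(o["t"],2),"tcp",o["eef_pos"].round(4),"yaw",yaw.round(2),"w",round(o["gripper_width"],3),"F",o["contact_force"].round(1))
    for T in targets:
        d=R.T@(np.array(T[:3])-o["eef_pos"]); print(d.round(4),"spin",round(-((T[3]-yaw+180)%360-180),2))
E
python3 - <<'E'
from h import *
rel((.5215,.2735,.22,100),(.5215,.2735,.118,100))
E
```

```text
t 1.6 tcp [0.2935 0.6079 0.2393] yaw 64.23 w 0.997 F [-0.7  0.2 -0.2]
[-0.3507 -0.202   0.0193] spin -35.77
[-0.3507 -0.202   0.1213] spin -35.77
```

>>> send_rows --deltas "-0.04 -0.023 0.0 -4; -0.08 -0.046 0.0 -8; -0.12 -0.069 0.005 -12; -0.16 -0.092 0.005 -16; -0.2 -0.115 0.01 -20" --claw 1.0

```text
t: 2.1
eef_pos: [0.4247, 0.416, 0.2299]
tool_rot: [0.0, 0.049, 0.999, 0.001]
contact_force: [0.5, -0.5, -0.3]
gripper_width: 1.0
grasp_force: 0.0
```

```bash
python3 -c "
from h import *
rel((.5215,.2735,.22,100),(.5215,.2735,.118,100))"
```

```text
t 2.1 tcp [0.4247 0.416  0.2299] yaw 84.4 w 1.0 F [ 0.5 -0.5 -0.3]
[-0.1102 -0.1324  0.0099] spin -15.6
[-0.1101 -0.1326  0.1119] spin -15.6
```

>>> send_rows --deltas "-0.028 -0.033 0.003 -4; -0.055 -0.066 0.005 -8; -0.083 -0.1 0.008 -12; -0.11 -0.1325 0.01 -15.6; -0.11 -0.1325 0.01 -15.6"

```text
t: 2.6
eef_pos: [0.5237, 0.2669, 0.2192]
tool_rot: [0.001, -0.081, 0.997, -0.002]
contact_force: [1.3, -0.4, -0.8]
gripper_width: 1.001
grasp_force: 0.0
```

```bash
python3 -c "
from h import *
rel((.5215,.2735,.118,100))"
```

```text
t 2.6 tcp [0.5237 0.2669 0.2192] yaw 99.3 w 1.001 F [ 1.3 -0.4 -0.8]
[0.0013 0.0072 0.1012] spin -0.7
```

>>> send_rows --deltas "0 0.007 0.025 -0.7; 0.0013 0.007 0.05 -0.7; 0.0013 0.007 0.075 -0.7; 0.0013 0.007 0.1 -0.7; 0.0013 0.007 0.1 -0.7"

```text
t: 3.1
eef_pos: [0.5149, 0.2803, 0.1163]
tool_rot: [-0.003, -0.092, 0.996, -0.001]
contact_force: [-0.2, 0.5, 0.7]
gripper_width: 0.997
grasp_force: 0.0
```

```bash
python3 -c "
from h import *
rel((.5215,.2735,.118,100))"
```

```text
t 3.1 tcp [0.5149 0.2803 0.1163] yaw 100.55 w 0.997 F [-0.2  0.5  0.7]
[-0.0052 -0.0079 -0.0018] spin 0.55
```

>>> send_rows --deltas "0 0 0 0; 0 0 0 0"

```text
t: 3.3
eef_pos: [0.5181, 0.2819, 0.1208]
tool_rot: [0.001, -0.092, 0.996, 0.001]
contact_force: [-0.1, 0.1, 1.2]
gripper_width: 0.999
grasp_force: 0.0
```

```bash
python3 -c "
from h import *
rel((.5215,.2735,.118,100))"
```

```text
t 3.3 tcp [0.5181 0.2819 0.1208] yaw 100.53 w 0.999 F [-0.1  0.1  1.2]
[-0.0018 -0.0089  0.0028] spin 0.53
```

>>> send_rows --deltas "-0.002 -0.009 0.002 0.5; -0.002 -0.009 0.002 0.5; -0.002 -0.009 0.002 0.5"

```text
t: 3.6
eef_pos: [0.5214, 0.2721, 0.1179]
tool_rot: [0.0, -0.087, 0.996, 0.0]
contact_force: [0.1, -0.1, -0.1]
gripper_width: 0.999
grasp_force: 0.0
```

>>> send_rows --deltas "0 0 0 0; 0 0 0 0; 0 0 0 0; 0 0 0 0; 0 0 0 0" --claw 0 --force 25

```text
t: 4.1
eef_pos: [0.5208, 0.2725, 0.1173]
tool_rot: [-0.0, -0.088, 0.996, -0.0]
contact_force: [-0.2, 0.2, -0.1]
gripper_width: 0.229
grasp_force: 28.1
```

```bash
python3 -c "
from h import *
rel((.5215,.2735,.118,100))"
```

```text
t 4.1 tcp [0.5208 0.2725 0.1173] yaw 100.05 w 0.229 F [-0.2  0.2 -0.1]
[-0.0009  0.0009 -0.0007] spin 0.05
```

>>> send_rows --deltas "0.0004 0.0075 0 -6; 0.0016 0.0149 0 -12; 0.0035 0.0221 0 -18; 0.0062 0.0291 0 -24; 0.0096 0.0358 0 -30"

```text
t: 4.6
eef_pos: [0.5051, 0.3059, 0.1173]
tool_rot: [-0.0, -0.344, 0.939, -0.0]
contact_force: [-0.8, -2.5, 1.5]
gripper_width: 0.228
grasp_force: 27.9
```

>>> send_rows --deltas "0.0004 0.0075 0 -6; 0.0016 0.0149 0 -12; 0.0035 0.0221 0 -18; 0.0062 0.0291 0 -24; 0.0062 0.0291 0 -24"

```text
t: 5.1
eef_pos: [0.4813, 0.3243, 0.1173]
tool_rot: [-0.0, -0.531, 0.847, -0.0]
contact_force: [-0.5, -1.5, 0.8]
gripper_width: 0.235
grasp_force: 27.9
```

>>> send_rows --deltas "0 0 0 0; 0 0 0 0"

```text
t: 5.3
eef_pos: [0.4816, 0.3242, 0.1173]
tool_rot: [-0.0, -0.529, 0.849, -0.0]
contact_force: [-3.3, -2.0, 3.5]
gripper_width: 0.227
grasp_force: 28.1
```

Run:
```python
from h import *
np.set_printoptions(precision=4,suppress=True)
rel()
for n in("top","scene"):
    p=shot(n)
    for q in["pivot","handle_grip","handle_hole","hasp_hole"]:
        for r in bot.landmark_of(p,q)[:2]: print(n,q,np.array(r["xyz"]),round(r["confidence"],2),proj(p,r["xyz"])[0].round(1))
    c=proj(p,[.494,.386,.08])[0].astype(int); im=p["img"][c[1]-40:c[1]+40,c[0]-40:c[0]+40,::-1]
    im=cv2.resize(np.clip(im*1.8,0,255).astype(np.uint8),(400,400),interpolation=cv2.INTER_CUBIC); print(c-40)
    globals()[n]=im
cv2.imwrite("pics/hasp1.png",np.hstack([top,scene]))
```

```text
t 5.3 tcp [0.4816 0.3242 0.1173] yaw 153.9 w 0.227 F [-3.3 -2.   3.5]
top pivot [0.4476 0.2604 0.0662] 0.69 [207.4 215.6]
top handle_grip [ 0.4745 -0.3426  0.0864] 0.71 [425.3 206.8]
top handle_grip [0.4795 0.3243 0.1224] 0.63 [178.2 201.3]
[121 158]
scene pivot [0.4483 0.2596 0.0709] 0.55 [419.6 184.3]
scene handle_grip [0.4883 0.3214 0.1277] 0.57 [449.2 179.1]
scene handle_hole [0.5096 0.385  0.1005] 0.87 [470.8 189.9]
scene handle_hole [ 0.5033 -0.3373 -0.0003] 0.23 [218.3 227.6]
scene hasp_hole [0.4946 0.3892 0.0839] 0.78 [468.5 190. ]
[426 150]
```

View pics/hasp1.png

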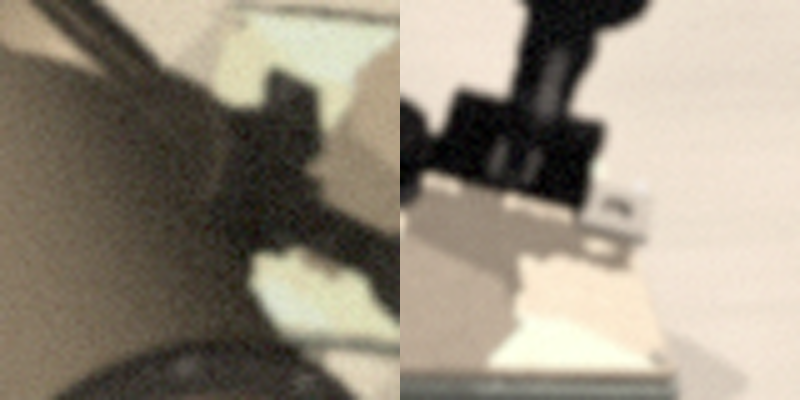

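The scene crop shows the steel tab (hole at crop (620,205)) nearly over the hasp plate, about 6° short; the top view is hidden by the arm. Turn 6° more, release and look.

>>> send_rows --deltas "0.0001 0.0038 0 -3; 0.0004 0.0076 0 -6.1; 0.0004 0.0076 0 -6.1; 0.0004 0.0076 0 -6.1; 0.0004 0.0076 0 -6.1"

```text
t: 6.3
eef_pos: [0.4745, 0.3272, 0.1173]
tool_rot: [-0.0, -0.574, 0.819, -0.0]
contact_force: [-3.8, -4.3, 6.2]
gripper_width: 0.231
grasp_force: 28.4
```

>>> send_rows --deltas "0 0 0 0; 0 0 0 0; 0 0 0 0; 0 0 0 0" --claw 1.0

```text
t: 6.7
eef_pos: [0.4748, 0.3278, 0.1172]
tool_rot: [0.0, -0.575, 0.818, 0.0]
contact_force: [-0.3, 0.7, -0.1]
gripper_width: 0.894
grasp_force: 0.0
```

>>> send_rows --deltas "0 0 -0.04 0; 0 0 -0.08 0; 0 0 -0.12 0; 0 0 -0.14 0; 0 0 -0.14 0"

```text
t: 7.2
eef_pos: [0.4762, 0.329, 0.2611]
tool_rot: [0.004, -0.574, 0.819, 0.0]
contact_force: [0.4, 0.9, -0.3]
gripper_width: 1.003
grasp_force: 0.0
```

Run:
```python
from h import *
rel((.50,.1,.26,160),(.50,-.05,.26,160),(.475,-.347,.26,105))
```

```text
t 7.2 tcp [0.4762 0.329  0.2611] yaw 160.12 w 1.003 F [ 0.4  0.9 -0.3]
[ 2.073e-01 -1.002e-01  2.000e-04] spin 0.12
[ 0.3483 -0.1512 -0.0004] spin 0.12
[ 0.6361 -0.2287 -0.0019] spin 55.12
```

>>> send_rows --deltas "0.042 -0.02 0 5; 0.084 -0.04 0 10; 0.126 -0.06 0 15; 0.168 -0.08 0 20; 0.21 -0.1 0 25"

```text
t: 7.7
eef_pos: [0.4967, 0.094, 0.2562]
tool_rot: [-0.001, -0.382, 0.924, 0.0]
contact_force: [0.6, -0.0, -0.3]
gripper_width: 0.998
grasp_force: 0.0
```

```bash
cat > look.py <<'E'
from h import *
import sys
np.set_printoptions(precision=4,suppress=True)
print(bot.get_obs()["q"])
hs=[];hh=[]
for k in range(2):
  for n in("top","scene"):
    p=shot(n)
    for q in["pivot","handle_grip","handle_hole","hasp_hole"]:
        for r in bot.landmark_of(p,q)[:1]: print(n,q,np.array(r["xyz"]),round(r["confidence"],2),proj(p,r["xyz"])[0].round(1))
    for r in bot.masks_of(p,"handle_grip")[:2]:
        X,uv=cloud(p,r["mask"]); T=X[(X[:,2]>.133)&(X[:,2]<.16)]
        if len(T)<30: continue
        rc=cv2.minAreaRect((T[:,:2]*1000).astype(np.float32)); print(" fin",np.round(rc[0],1),np.round(rc[1]),round(rc[2],1))
    c=proj(p,[.494,.386,.08])[0].astype(int); im=p["img"][c[1]-25:c[1]+25,c[0]-25:c[0]+25,::-1]
    globals()[n]=cv2.resize(np.clip(im*1.8,0,255).astype(np.uint8),(400,400),interpolation=cv2.INTER_CUBIC); print(c-25)
cv2.imwrite("pics/"+sys.argv[1],np.hstack([top,scene]))
rel((.475,-.347,.26,105))
E
python3 look.py hasp2.png
```

```text
[-0.2162  0.1862 -0.1072  1.9275  0.0231  1.0303  2.0215]
top pivot [0.4493 0.2613 0.0677] 0.74 [207. 215.]
top handle_grip [0.4765 0.3294 0.1248] 0.92 [175.9 202.3]
top handle_hole [0.4971 0.3941 0.0959] 0.83 [156.5 196.1]
top hasp_hole [0.494  0.3907 0.0822] 0.56 [159.6 198. ]
 fin [475.2 327.8] [84. 20.] 70.1
[136 173]
scene pivot [0.4462 0.2591 0.0695] 0.82 [419.1 184.2]
scene handle_grip [0.4746 0.3245 0.1277] 0.96 [448.7 175.6]
scene handle_hole [0.4977 0.3875 0.0976] 0.63 [469.8 187.5]
scene hasp_hole [0.4897 0.3861 0.0839] 0.96 [466.9 188.8]
 fin [473.9 327.9] [84. 26.] 71.0
[441 165]
top pivot [0.4512 0.2649 0.0646] 0.81 [206.1 214.4]
top handle_grip [0.4776 0.325  0.1236] 0.93 [177.8 202. ]
top hasp_hole [0.4967 0.3871 0.0815] 0.72 [161.1 197.1]
 fin [475.1 327.4] [84. 20.] 70.1
[136 173]
scene pivot [0.4467 0.2587 0.07  ] 0.91 [419.1 184.2]
scene handle_grip [0.477  0.3245 0.1274] 0.6 [448.9 176.3]
scene handle_hole [0.4926 0.3844 0.0995] 0.68 [468.3 185.8]
scene hasp_hole [0.4927 0.3872 0.0835] 0.88 [467.6 189.6]
 fin [474.8 327.7] [86. 23.] 70.9
[441 165]
t 8.9 tcp [0.4973 0.096  0.2573] yaw 135.12 w 0.998 F [ 1.4 -0.1  0.1]
[ 0.3297 -0.2967 -0.0027] spin 30.12
```

View pics/hasp2.png

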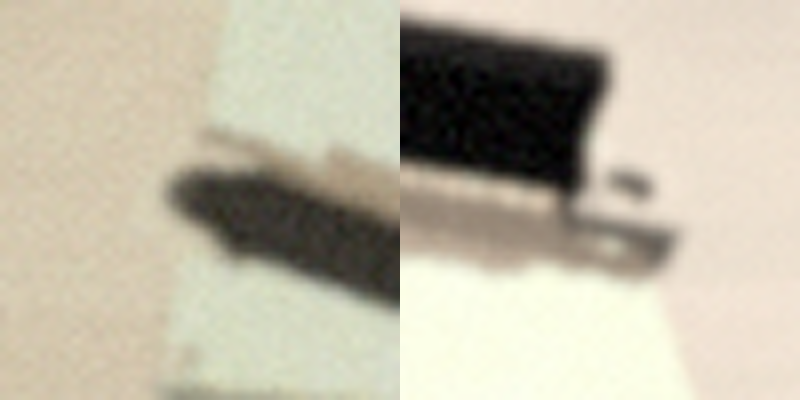

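Run:
```python
from h import *
np.set_printoptions(precision=4,suppress=True)
D={}
for k in range(5):
  for n in("top","scene"):
    p=shot(n)
    for q in["pivot","handle_hole","hasp_hole"]:
        for r in bot.landmark_of(p,q)[:1]:
            x=np.array(r["xyz"])
            if .35<x[0]<.6 and .2<x[1]<.45: D.setdefault((n,q),[]).append(x)
    if k<2:
        v,u=np.mgrid[150:250,140:250] if n=="top" else np.mgrid[140:260,390:500]
        m=np.zeros((400,640),bool); m[v,u]=1
        X,_=cloud(p,m); T=X[(X[:,2]>.058)&(X[:,2]<.079)]
        c,s=cv2.minAreaRect((T[:,:2]*1000).astype(np.float32))[:2],0
        g=np.zeros((400,400),np.uint8); ij=((T[:,:2]-[.3,.15])*1000).astype(int); ok=((ij>=0)&(ij<400)).all(1); g[ij[ok,0],ij[ok,1]]=255
        g=cv2.morphologyEx(g,cv2.MORPH_CLOSE,np.ones((9,9))); g=cv2.morphologyEx(g,cv2.MORPH_OPEN,np.ones((25,25)))
        cn=max(cv2.findContours(g,0,2)[0],key=cv2.contourArea); rc=cv2.minAreaRect(cn); print(n,"box c",rc[0][1]+300,rc[0][0]+150,rc[1],"ang",rc[2])
for k,v in D.items(): print(k,len(v),np.mean(v,0),np.std(v,0))
print(bot.get_obs()["t"])
```

```text
top box c 546.0 341.5 (118.0, 101.0) ang 90.0
scene box c 528.1613922119141 303.9849853515625 (180.1061248779297, 147.36376953125) ang 5.31454610824585
top box c 546.0 342.5 (118.0, 101.0) ang 90.0
scene box c 528.8780975341797 304.09178161621094 (180.21485900878906, 148.39068603515625) ang 6.009005546569824
('top', 'pivot') 5 [0.449  0.263  0.0671] [0.0017 0.0021 0.0014]
('top', 'handle_hole') 5 [0.486  0.3645 0.0908] [0.0189 0.0508 0.0115]
('top', 'hasp_hole') 5 [0.4958 0.3859 0.0812] [0.0014 0.0017 0.0009]
('scene', 'pivot') 5 [0.4473 0.2599 0.0704] [0.0008 0.0009 0.0009]
('scene', 'handle_hole') 5 [0.4945 0.3877 0.0961] [0.0012 0.0013 0.001 ]
('scene', 'hasp_hole') 5 [0.4922 0.3868 0.0851] [0.0019 0.0012 0.0006]
10.9
```

Run:
```python
from h import *
np.set_printoptions(precision=4,suppress=True)
p=shot("top")
C=np.array(p["camera_from_world"])
def onz(uv,z):
    a=unproj(p,uv,1.0);b=unproj(p,uv,2.0);t=(z-a[:,2])/(b[:,2]-a[:,2]);return a+(b-a)*t[:,None]
px=np.array([[78,88],[28,372],[318,405],[352,112]])/4.5+[150,140]
W=onz(px,.07)[:,:2];print(W)
for i in range(4):
    d=W[(i+1)%4]-W[i];print(i,np.linalg.norm(d),(np.degrees(np.arctan2(d[1],d[0]))+45)%90-45)
# edges by fitting in brightness, live picture
im=cv2.GaussianBlur(p["img"].astype(np.float32).mean(2),(0,0),1.0)
def edge(a,b,n=25):
    pts=[]
    nrm=np.array([-(b-a)[1],(b-a)[0]])/np.linalg.norm(b-a)
    for s in np.linspace(.12,.88,n):
        q=(a+(b-a)*s)[None]+np.arange(-4,4.01,.25)[:,None]*nrm
        v=cv2.remap(im,q[:,0].astype(np.float32),q[:,1].astype(np.float32),1).ravel();g=np.abs(np.gradient(v));j=np.argmax(g)
        pts.append(q[j])
    X=onz(np.array(pts),.07)[:,:2];vx,vy,x0,y0=cv2.fitLine(X.astype(np.float32),cv2.DIST_HUBER,0,.002,.01).ravel()
    r=(X-[x0,y0])@[-vy,vx];return (np.degrees(np.arctan2(vy,vx))+45)%90-45,np.median(np.abs(r)),(x0,y0)
for i in range(4): print(i,edge(px[i],px[(i+1)%4]))
print(proj(p,[.494,.3866,.083]))
```

```text
[[0.6063 0.381 ]
 [0.4265 0.4005]
 [0.4075 0.2208]
 [0.5921 0.2074]]
0 0.18083886137052269 -6.207075308984997
1 0.18075964680989473 -6.039788978111616
2 0.18508171325973746 -4.131755781808657
3 0.17411854948941813 -4.677013371805401
0 (np.float32(-6.719906), np.float64(0.0017147482954215359), (np.float32(0.5255713), np.float32(0.39161083)))
1 (np.float32(-11.2127), np.float64(0.0031557066979165183), (np.float32(0.41644135), np.float32(0.30546144)))
2 (np.float32(-9.588081), np.float64(0.003990987529921981), (np.float32(0.50183755), np.float32(0.20828857)))
3 (np.float32(-5.294922), np.float64(0.0016260805272934617), (np.float32(0.5959581), np.float32(0.28488877)))
[[160.9983 197.9627]]
```

The top crop hides the tab's hole behind the fin, and the scene crop shows the tab hole at (470,188). All measures put the hole within about 3 mm of the hasp but slightly short (target about 70.9°, now 70.1°), so I regrasp and nudge it.

```bash
python3 -c "
from h import *
rel((.4747,.3276,.257,160.1),(.4747,.3276,.117,160.1))"
```

```text
t 10.95 tcp [0.4974 0.096  0.2573] yaw 135.13 w 1.0 F [ 0.6 -0.1  1.1]
[-0.1481  0.1795  0.0003] spin -24.97
[-0.1481  0.1795  0.1403] spin -24.97
```

>>> send_rows --deltas "-0.03 0.036 0 -5; -0.06 0.072 0 -10; -0.09 0.108 0 -15; -0.12 0.144 0 -20; -0.148 0.1795 0 -25"

```text
t: 11.45
eef_pos: [0.4742, 0.3295, 0.2574]
tool_rot: [0.0, -0.576, 0.818, 0.0]
contact_force: [-0.3, 0.9, 0.2]
gripper_width: 1.001
grasp_force: 0.0
```

>>> send_rows --deltas "0 0 0.0 0; 0 0 0.035 0; 0 0 0.07 0; 0 0 0.105 0; 0 0 0.14 0"

```text
t: 11.95
eef_pos: [0.4748, 0.327, 0.1161]
tool_rot: [0.0, -0.574, 0.819, -0.0]
contact_force: [0.0, 0.6, -0.8]
gripper_width: 1.0
grasp_force: 0.0
```

>>> send_rows --deltas "0 0 0 0; 0 0 0 0; 0 0 0 0"

```text
t: 12.25
eef_pos: [0.4757, 0.3283, 0.1194]
tool_rot: [0.002, -0.574, 0.819, 0.0]
contact_force: [1.0, 0.3, 1.2]
gripper_width: 1.0
grasp_force: 0.0
```

```bash
python3 -c "
from h import *
rel((.4747,.3276,.117,160.1))"
```

```text
t 12.25 tcp [0.4757 0.3283 0.1194] yaw 160.1 w 1.0 F [1.  0.3 1.2]
[0.0011 0.0007 0.0024] spin 0.0
```

Close, turn 0.7° (0.9 mm at the grip), then release and lift.

>>> send_rows --deltas "0.001 0.0007 0.001 0; 0.001 0.0007 0.001 0; 0.001 0.0007 0.001 0; 0.001 0.0007 0.001 0; 0.001 0.0007 0.001 0" --claw 0 --force 25

```text
t: 12.75
eef_pos: [0.474, 0.3269, 0.1167]
tool_rot: [0.0, -0.575, 0.818, -0.0]
contact_force: [0.3, -0.5, 2.2]
gripper_width: 0.226
grasp_force: 27.9
```

>>> send_rows --deltas "0 0 0 0; 0 0.001 0 -0.8; 0 0.001 0 -0.8; 0 0.001 0 -0.8; 0 0.001 0 -0.8"

```text
t: 13.25
eef_pos: [0.4731, 0.3272, 0.1167]
tool_rot: [0.0, -0.58, 0.815, -0.0]
contact_force: [2.3, -2.0, 4.3]
gripper_width: 0.233
grasp_force: 27.9
```

```bash
python3 -c "
from h import *
rel((.4747,.3276,.117,160.9))"
```

```text
t 13.25 tcp [0.4731 0.3272 0.1167] yaw 160.92 w 0.233 F [ 2.3 -2.   4.3]
[-0.0009 -0.0013 -0.0003] spin 0.02
```

>>> send_rows --deltas "0 0 0 0; 0 0 0 0; 0 0 0 0; 0 0 0 0" --claw 1.0

```text
t: 13.65
eef_pos: [0.4722, 0.3272, 0.1159]
tool_rot: [-0.0, -0.58, 0.814, 0.0]
contact_force: [0.5, -0.3, 0.5]
gripper_width: 0.897
grasp_force: 0.0
```

>>> send_rows --deltas "0 0 -0.04 0; 0 0 -0.08 0; 0 0 -0.12 0; 0 0 -0.15 0; 0 0 -0.15 0"

```text
t: 14.15
eef_pos: [0.4743, 0.329, 0.2712]
tool_rot: [0.004, -0.58, 0.814, 0.0]
contact_force: [0.2, 0.4, -0.0]
gripper_width: 0.999
grasp_force: 0.0
```

```bash
python3 -c "
from h import *
rel((.49,.1,.265,140),(.475,-.346,.265,105))"
```

```text
t 14.15 tcp [0.4743 0.329  0.2712] yaw 160.93 w 0.999 F [ 0.2  0.4 -0. ]
[ 0.2114 -0.0896  0.0051] spin 20.93
[ 0.6378 -0.2212  0.0026] spin 55.93
```

>>> send_rows --deltas "0.042 -0.018 0 4; 0.084 -0.036 0 8; 0.126 -0.054 0 12; 0.168 -0.072 0 16; 0.21 -0.09 0 20"

```text
t: 14.65
eef_pos: [0.4884, 0.0974, 0.2656]
tool_rot: [-0.0, -0.429, 0.903, 0.0]
contact_force: [0.8, -0.4, -0.2]
gripper_width: 0.996
grasp_force: 0.0
```

```bash
python3 look.py hasp3.png | grep -E "fin|handle_hole|hasp_hole|^t"; python3 -c "
from h import *
rel((.49,-.12,.265,120),(.475,-.346,.265,105))"
```

```text
top pivot [0.4481 0.2636 0.065 ] 0.86 [206.4 215.5]
top handle_grip [0.4729 0.3282 0.1256] 0.6 [176.2 203.6]
top handle_hole [0.4955 0.3897 0.0993] 0.72 [157.6 196.5]
top hasp_hole [0.4953 0.3883 0.0822] 0.56 [160.5 197.5]
 fin [473.9 327.5] [84. 20.] 71.2
scene handle_hole [0.4943 0.3849 0.099 ] 0.85 [468.6 186.4]
scene hasp_hole [0.4932 0.3856 0.0887] 0.77 [467.6 188.5]
top pivot [0.45   0.2626 0.067 ] 0.62 [206.6 214.7]
top handle_grip [0.4731 0.3282 0.1242] 0.79 [176.4 203.6]
top handle_hole [0.4937 0.3911 0.0973] 0.77 [157.3 197.3]
top hasp_hole [0.4963 0.3851 0.0836] 0.75 [161.5 197.1]
 fin [474. 328.] [85. 20.] 71.0
scene handle_hole [0.4948 0.3866 0.0975] 0.77 [469.1 186.8]
scene hasp_hole [0.4925 0.3873 0.0851] 0.76 [467.7 189.2]
 fin [474.7 327.5] [85. 22.] 71.2
t 15.85 tcp [0.489  0.0993 0.2663] yaw 140.92 w 0.998 F [-0.6  0.4 -0.4]
t 15.85 tcp [0.489  0.0993 0.2663] yaw 140.92 w 0.998 F [-0.6  0.4 -0.4]
[ 0.1696 -0.139   0.0013] spin 20.92
[ 0.3545 -0.2698  0.0013] spin 35.92
```

View pics/hasp3.png

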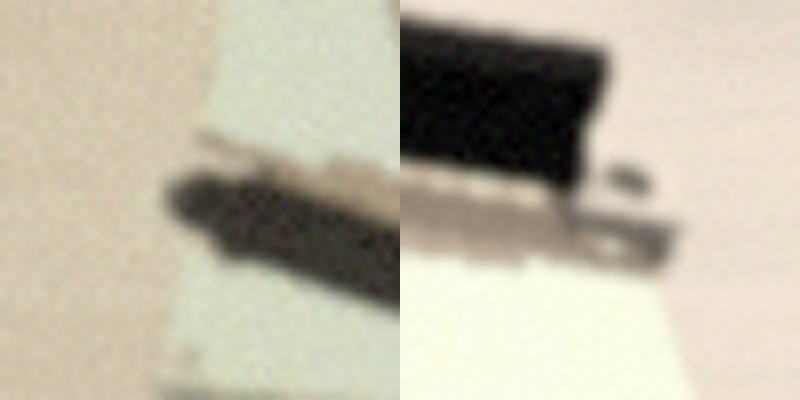

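The lever is lined up: the landmarks of both holes now coincide within about 1 mm on average, and the tab hole is at scene (469,187). Now the bar.

>>> send_rows --deltas "0.035 -0.027 0 4; 0.07 -0.054 0 8; 0.105 -0.081 0 12; 0.14 -0.108 0 16; 0.175 -0.135 0 20"

```text
t: 16.35
eef_pos: [0.4833, -0.1234, 0.2665]
tool_rot: [0.0, -0.265, 0.964, -0.0]
contact_force: [1.3, -0.9, -0.3]
gripper_width: 1.002
grasp_force: 0.0
```

```bash
python3 -c "
from h import *
rel((.475,-.346,.2,105))"
```

```text
t 16.35 tcp [ 0.4833 -0.1234  0.2665] yaw 120.77 w 1.002 F [ 1.3 -0.9 -0.3]
[ 0.121  -0.187   0.0665] spin 15.77
```

>>> send_rows --deltas "0.03 -0.038 0.01 4; 0.06 -0.076 0.02 8; 0.09 -0.114 0.03 12; 0.115 -0.15 0.045 15.8; 0.121 -0.187 0.0665 15.8"

```text
t: 16.85
eef_pos: [0.474, -0.3483, 0.2004]
tool_rot: [0.0, -0.129, 0.992, -0.001]
contact_force: [0.0, -0.2, 0.6]
gripper_width: 1.002
grasp_force: 0.0
```

>>> send_rows --deltas "0 0 0 0; 0 0 0 0; 0 0 0 0"

```text
t: 17.15
eef_pos: [0.4763, -0.3431, 0.2002]
tool_rot: [0.0, -0.132, 0.991, 0.0]
contact_force: [0.3, 0.5, 1.1]
gripper_width: 1.0
grasp_force: 0.0
```

```bash
python3 -c "
from h import *
rel((.475,-.346,.083,105))"
```

```text
t 17.15 tcp [ 0.4763 -0.3431  0.2002] yaw 105.22 w 1.0 F [0.3 0.5 1.1]
[ 0.0021 -0.0025  0.1172] spin 0.22
```

>>> send_rows --deltas "0.002 -0.0025 0.035 0.2; 0.002 -0.0025 0.07 0.2; 0.002 -0.0025 0.095 0.2; 0.002 -0.0025 0.115 0.2; 0.002 -0.0025 0.115 0.2"

```text
t: 17.65
eef_pos: [0.4738, -0.3446, 0.0833]
tool_rot: [-0.001, -0.131, 0.991, 0.002]
contact_force: [-0.7, 0.6, -0.0]
gripper_width: 1.0
grasp_force: 0.0
```

>>> send_rows --deltas "0 0 0 0; 0 0 0 0"

```text
t: 17.85
eef_pos: [0.4758, -0.3473, 0.0867]
tool_rot: [0.001, -0.13, 0.991, -0.001]
contact_force: [-0.0, -0.3, 0.1]
gripper_width: 1.004
grasp_force: 0.0
```

>>> send_rows --deltas "0 0 0 0; 0 0 0 0; 0 0 0 0; 0 0 0 0; 0 0 0 0" --claw 0 --force 50

```text
t: 18.35
eef_pos: [0.4746, -0.3471, 0.0851]
tool_rot: [0.0, -0.13, 0.992, 0.0]
contact_force: [-1.8, 0.6, 3.8]
gripper_width: 0.27
grasp_force: 51.4
```

>>> send_rows --deltas "0 0 -0.01 0; 0 0 -0.02 0; 0 0 -0.03 0; 0 0 -0.04 0; 0 0 -0.05 0"

```text
t: 18.85
eef_pos: [0.4746, -0.3472, 0.1358]
tool_rot: [0.0, -0.13, 0.992, -0.0]
contact_force: [-0.4, -0.0, -3.9]
gripper_width: 0.267
grasp_force: 50.1
```

>>> send_rows --deltas "0 0 -0.03 0; 0 0 -0.06 0; 0 0 -0.09 0; 0 0 -0.09 0; 0 0 -0.09 0"

```text
t: 19.35
eef_pos: [0.4746, -0.3472, 0.2252]
tool_rot: [0.0, -0.13, 0.992, -0.0]
contact_force: [-0.7, 0.8, -4.9]
gripper_width: 0.269
grasp_force: 50.3
```

Run:
```python
from h import *
np.set_printoptions(precision=4,suppress=True)
rel((.5,-.17,.226,70),(.578,-.008,.226,-2.2),(.578,-.008,.13,-2.2))
D={}
for k in range(3):
  for n in("top","scene"):
    p=shot(n)
    for q in["drawer_front","cab_edge","cab_drawer0_handle"]:
        for r in bot.landmark_of(p,q)[:1]: D.setdefault((n,q),[]).append(r["xyz"])
    if k==0 and n=="top":
        save(p,"d1.png",(200,90,440,270),3.3)
for k,v in D.items(): print(k,np.median(v,0))
```

```text
t 19.35 tcp [ 0.4746 -0.3472  0.2252] yaw 104.93 w 0.269 F [-0.7  0.8 -4.9]
[-0.0702  0.1646 -0.0008] spin 34.93
[-0.1873  0.3011 -0.0008] spin 107.13
[-0.1872  0.3011  0.0952] spin 107.13
('top', 'cab_edge') [ 0.6554 -0.012   0.1068]
('top', 'cab_drawer0_handle') [ 0.451  -0.0045  0.0755]
('scene', 'drawer_front') [ 0.5052 -0.0063  0.0229]
('scene', 'cab_edge') [ 0.6543 -0.0073  0.1079]
('scene', 'cab_drawer0_handle') [0.4504 0.0007 0.0713]
('top', 'drawer_front') [ 0.5061 -0.0059  0.022 ]
```

View pics/d1.png

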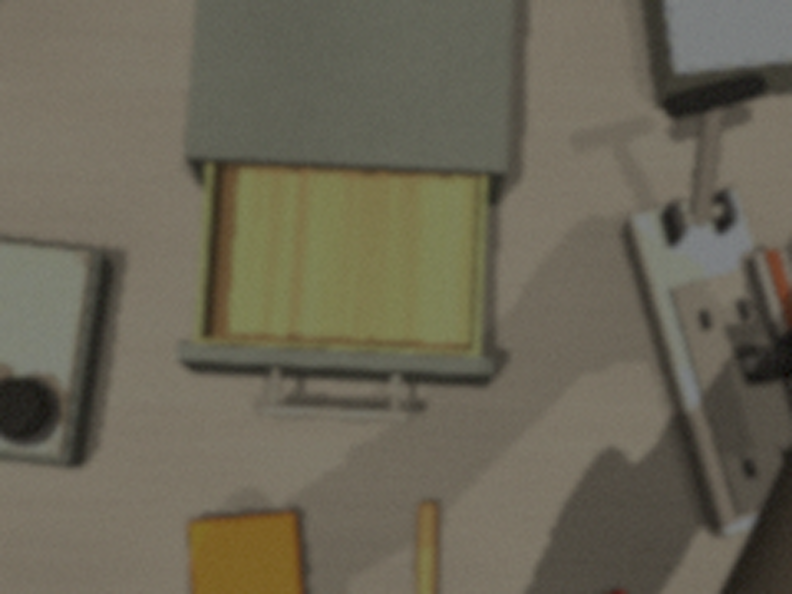

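The drawer opening is empty and free at crop (205–490, 165–345), the handle is at (345,400); the bar is held on the right. Carry it over.

>>> send_rows --deltas "-0.014 0.033 0 7; -0.028 0.066 0 14; -0.042 0.099 0 21; -0.056 0.132 0 28; -0.07 0.1646 0 35"

```text
t: 21.05
eef_pos: [0.5, -0.1687, 0.225]
tool_rot: [0.0, 0.177, 0.984, 0.0]
contact_force: [1.3, -0.4, -4.0]
gripper_width: 0.264
grasp_force: 50.4
```

```bash
python3 -c "
from h import *
rel((.545,-.075,.22,35),(.58,-.008,.22,-2))"
```

```text
t 21.05 tcp [ 0.5    -0.1687  0.225 ] yaw 69.63 w 0.264 F [ 1.3 -0.4 -4. ]
[-0.0096  0.1035  0.005 ] spin 34.63
[-0.0191  0.1785  0.005 ] spin 71.63
```

>>> send_rows --deltas "-0.002 0.021 0 7; -0.004 0.042 0 14; -0.006 0.063 0 21; -0.008 0.084 0 28; -0.0096 0.1035 0 35"

```text
t: 21.55
eef_pos: [0.5448, -0.0752, 0.225]
tool_rot: [0.0, 0.464, 0.886, 0.0]
contact_force: [0.3, 0.2, -4.0]
gripper_width: 0.271
grasp_force: 50.4
```

```bash
python3 -c "
from h import *
rel((.58,-.008,.17,-2))"
```

```text
t 21.55 tcp [ 0.5448 -0.0752  0.225 ] yaw 34.66 w 0.271 F [ 0.3  0.2 -4. ]
[0.0352 0.0671 0.055 ] spin 36.66
```

>>> send_rows --deltas "0.009 0.018 0 7.5; 0.018 0.036 0 15; 0.027 0.054 0.015 22.5; 0.035 0.067 0.03 30; 0.035 0.067 0.05 36.5"

```text
t: 22.05
eef_pos: [0.581, -0.0058, 0.1749]
tool_rot: [0.0, 0.717, 0.697, 0.001]
contact_force: [0.6, 0.5, -4.6]
gripper_width: 0.271
grasp_force: 50.4
```

>>> send_rows --deltas "0 0 0 0; 0 0 0 0"

```text
t: 22.25
eef_pos: [0.5791, -0.0095, 0.1749]
tool_rot: [-0.0, 0.716, 0.698, -0.0]
contact_force: [0.0, -1.1, -3.1]
gripper_width: 0.275
grasp_force: 50.3
```

Run:
```python
from h import *
rel((.58,-.008,.06,-2),(.58,-.008,.038,-2))
p=shot("scene")
for r in bot.landmark_of(p,"bar_centre")[:1]: print(r)
c=proj(p,[.56,-.01,.1])[0].astype(int); save(p,"pl.png",(c[0]-90,c[1]-70,c[0]+90,c[1]+70),4)
```

```text
t 22.25 tcp [ 0.5791 -0.0095  0.1749] yaw -1.42 w 0.275 F [ 0.  -1.1 -3.1]
[0.0016 0.001  0.1149] spin 0.58
[0.0016 0.001  0.1369] spin 0.58
{'xyz': [0.2676, -0.4672, 0.0118], 'confidence': 0.77}
```

View pics/pl.png

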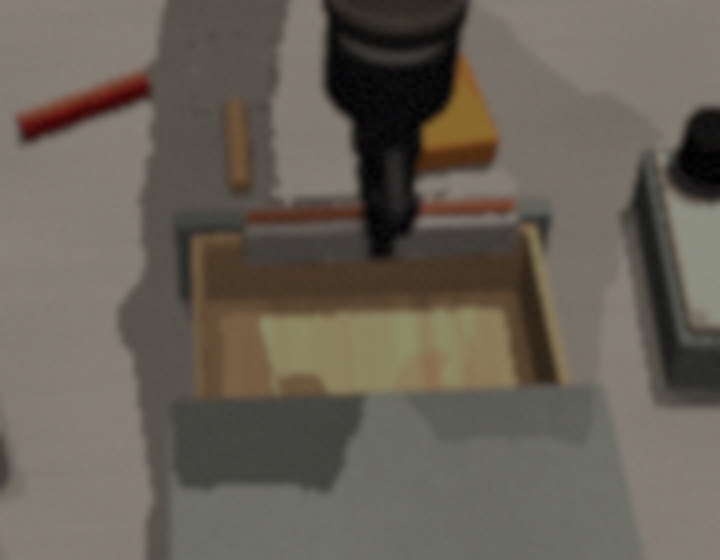

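The bar is held level and centred over the drawer (copper strip at crop (247–513, 210)), parallel to its front. Lower it.

>>> send_rows --deltas "0.001 0.001 0.025 0.5; 0.001 0.001 0.05 0.5; 0.001 0.001 0.075 0.5; 0.001 0.001 0.1 0.5; 0.001 0.001 0.115 0.5"

```text
t: 22.85
eef_pos: [0.5803, -0.0085, 0.0592]
tool_rot: [-0.0, 0.72, 0.694, 0.0]
contact_force: [-1.1, 0.8, -3.4]
gripper_width: 0.269
grasp_force: 50.3
```

>>> send_rows --deltas "0 0 0.005 0; 0 0 0.01 0; 0 0 0.014 0; 0 0 0.018 0; 0 0 0.02 0"

```text
t: 23.35
eef_pos: [0.5806, -0.0081, 0.04]
tool_rot: [0.0, 0.72, 0.694, 0.0]
contact_force: [0.6, -0.3, -4.1]
gripper_width: 0.27
grasp_force: 50.3
```

>>> send_rows --deltas "0 0 0 0; 0 0 0 0"

```text
t: 23.55
eef_pos: [0.5805, -0.0081, 0.04]
tool_rot: [0.0, 0.72, 0.694, 0.0]
contact_force: [0.5, -0.7, -4.6]
gripper_width: 0.269
grasp_force: 50.3
```

Not yet touching; down in 1 mm steps.

>>> send_rows --deltas "0 0 0.001 0; 0 0 0.002 0; 0 0 0.003 0; 0 0 0.003 0"

```text
t: 23.95
eef_pos: [0.5807, -0.0082, 0.0371]
tool_rot: [0.0, 0.72, 0.694, 0.0]
contact_force: [-0.7, -0.3, -0.1]
gripper_width: 0.271
grasp_force: 50.8
```

>>> send_rows --deltas "0 0 0.001 0; 0 0 0.002 0; 0 0 0.002 0"

```text
t: 24.25
eef_pos: [0.583, -0.0083, 0.0371]
tool_rot: [0.002, 0.72, 0.694, 0.002]
contact_force: [-0.4, 0.6, 13.2]
gripper_width: 0.27
grasp_force: 52.6
```

>>> send_rows --deltas "0 0 -0.0015 0; 0 0 -0.0015 0"

```text
t: 24.45
eef_pos: [0.5811, -0.0082, 0.0371]
tool_rot: [0.0, 0.72, 0.694, 0.001]
contact_force: [-0.3, -1.2, 7.5]
gripper_width: 0.268
grasp_force: 51.9
```

>>> send_rows --deltas "0 0 0 0; 0 0 0 0; 0 0 0 0; 0 0 0 0" --claw 0.7

```text
t: 24.85
eef_pos: [0.5801, -0.0082, 0.0361]
tool_rot: [-0.0, 0.72, 0.694, -0.0]
contact_force: [-0.5, 0.4, -0.2]
gripper_width: 0.698
grasp_force: 0.0
```

>>> send_rows --deltas "0 0 -0.03 0; 0 0 -0.07 0; 0 0 -0.11 0; 0 0 -0.14 0; 0 0 -0.14 0"

```text
t: 25.35
eef_pos: [0.583, -0.0084, 0.1807]
tool_rot: [0.002, 0.72, 0.694, 0.003]
contact_force: [-0.3, -0.4, -0.1]
gripper_width: 0.702
grasp_force: 0.0
```

Run:
```python
from h import *
np.set_printoptions(precision=4,suppress=True)
rel((.40,-.005,.18,-2))
for n in ("top","scene"):
    p=shot(n)
    for q in("bar_centre","drawer_front","cab_edge","cab_drawer0_handle"):
        for r in bot.landmark_of(p,q)[:3]: print(n,q,np.array(r["xyz"]),round(r["confidence"],2))
    for r in bot.masks_of(p,"bar_centre")[:3]:
        X,uv=cloud(p,r["mask"]); T=X; rc=cv2.minAreaRect((T[:,:2]*1000).astype(np.float32)); print(" mask",r["confidence"],np.round(rc[0]),np.round(rc[1]),round(rc[2],1),np.percentile(X[:,2],[50,95]))
```

```text
t 25.35 tcp [ 0.583  -0.0084  0.1807] yaw -2.09 w 0.702 F [-0.3 -0.4 -0.1]
[-0.0033 -0.183  -0.0008] spin -0.09
top bar_centre [ 0.5824 -0.0059  0.0417] 0.79
top bar_centre [ 0.2728 -0.2047  0.009 ] 0.79
top bar_centre [ 0.2702 -0.4766  0.0093] 0.52
top drawer_front [ 0.5074 -0.0063  0.0214] 0.81
top drawer_front [ 0.5013 -0.342   0.0013] 0.22
top cab_edge [ 0.5816 -0.0045  0.0406] 0.74
top cab_edge [0.4944 0.3847 0.0788] 0.26
top cab_edge [ 0.4566 -0.0039  0.0748] 0.21
top cab_drawer0_handle [ 0.4545 -0.0033  0.0767] 0.57
 mask 0.57 [ 274. -476.] [128.  26.] 60.1 [0.0201 0.0249]
 mask 0.53 [579. -56.] [69. 22.] 89.0 [0.0521 0.0573]
 mask 0.51 [ 274. -203.] [ 24. 114.] 22.4 [0.0187 0.0243]
scene bar_centre [ 0.2708 -0.2029  0.0106] 0.77
scene bar_centre [ 0.5854 -0.0029  0.0389] 0.7
scene bar_centre [ 0.2686 -0.4693  0.0093] 0.49
scene drawer_front [ 0.507  -0.0064  0.022 ] 0.93
scene cab_edge [ 0.6558 -0.0095  0.107 ] 0.9
scene cab_drawer0_handle [0.4522 0.0007 0.0724] 0.6
 mask 0.74 [570.  -6.] [170.  50.] 87.4 [0.0516 0.0581]
 mask 0.71 [ 274. -195.] [ 38. 126.] 38.8 [0.019  0.0253]
 mask 0.63 [ 262. -471.] [129.  38.] 59.9 [0.0198 0.0261]
```

The bar lies flat in the drawer (top at z≈0.055, floor 0.022). Now measure the handle and go grip it.

Run:
```python
from h import *
np.set_printoptions(precision=4,suppress=True)
for n in ("top","scene"):
    p=shot(n); X,_=cloud(p,np.ones((400,640),bool))
    T=X[(X[:,0]>.43)&(X[:,0]<.478)&(abs(X[:,1])<.05)&(X[:,2]>.06)&(X[:,2]<.09)]
    print(n,len(T),np.percentile(T,[5,50,95],axis=0) if len(T) else "")
    T=X[(X[:,0]>.46)&(X[:,0]<.52)&(abs(X[:,1])<.08)&(X[:,2]>.092)&(X[:,2]<.106)]
    print(" panel",len(T),np.percentile(T,[5,50,95],axis=0) if len(T) else "")
rel((.452,-.004,.18,-2),(.452,-.004,.066,-2))
```

```text
top 70 [[ 0.4481 -0.0472  0.0717]
 [ 0.4531 -0.0249  0.0752]
 [ 0.459  -0.0027  0.0794]]
 panel 141 [[ 0.4875 -0.0757  0.0929]
 [ 0.4951 -0.0455  0.0966]
 [ 0.5013 -0.0128  0.1001]]
scene 76 [[ 0.4494 -0.0469  0.0707]
 [ 0.4551 -0.0234  0.0767]
 [ 0.4588  0.0484  0.08  ]]
 panel 235 [[ 0.4885 -0.0737  0.0937]
 [ 0.4977 -0.0197  0.098 ]
 [ 0.5052  0.0734  0.1008]]
t 26.05 tcp [ 0.5802 -0.0082  0.1761] yaw -2.08 w 0.698 F [-1.3  0.3  0. ]
[-0.0004 -0.1283 -0.0038] spin -0.08
[-0.0004 -0.1283  0.1102] spin -0.08
```

>>> send_rows --deltas "0 -0.03 0 0; 0 -0.06 0 0; 0 -0.095 0 0; 0 -0.127 0 0; 0 -0.127 0 0" --claw 0.35 --force 25

```text
t: 26.55
eef_pos: [0.449, -0.0038, 0.1757]
tool_rot: [-0.002, 0.72, 0.694, -0.001]
contact_force: [0.5, -0.0, -0.2]
gripper_width: 0.346
grasp_force: 0.0
```

>>> send_rows --deltas "0 0 0 0; 0 0 0 0; 0 0 0 0"

```text
t: 26.85
eef_pos: [0.4545, -0.0036, 0.1765]
tool_rot: [0.0, 0.72, 0.694, 0.0]
contact_force: [0.3, -0.6, 0.4]
gripper_width: 0.353
grasp_force: 0.0
```

```bash
python3 -c "
from h import *
rel((.4537,-.004,.066,-2))"
```

```text
t 26.85 tcp [ 0.4545 -0.0036  0.1765] yaw -2.08 w 0.353 F [ 0.3 -0.6  0.4]
[-0.0004 -0.0009  0.1104] spin -0.08
```

>>> send_rows --deltas "0 -0.001 0.03 0; 0 -0.001 0.06 0; 0 -0.001 0.08 0; 0 -0.001 0.095 0; 0 -0.001 0.11 0"

```text
t: 27.35
eef_pos: [0.453, -0.0037, 0.0652]
tool_rot: [0.0, 0.72, 0.694, -0.0]
contact_force: [-0.4, 0.5, -0.8]
gripper_width: 0.346
grasp_force: 0.0
```

>>> send_rows --deltas "0 0 0 0; 0 0 0 0"

```text
t: 27.55
eef_pos: [0.4528, -0.0038, 0.0662]
tool_rot: [-0.0, 0.72, 0.694, -0.0]
contact_force: [0.2, -0.1, 0.9]
gripper_width: 0.353
grasp_force: 0.0
```

>>> send_rows --deltas "0 0 0 0; 0 0 0 0; 0 0 0 0; 0 0 0 0" --claw 0 --force 25

```text
t: 27.95
eef_pos: [0.4531, -0.0035, 0.0669]
tool_rot: [0.0, 0.72, 0.694, 0.001]
contact_force: [-1.0, -0.7, 4.6]
gripper_width: 0.117
grasp_force: 25.5
```

>>> send_rows --deltas "0 0.008 0 0; 0 0.02 0 0; 0 0.033 0 0; 0 0.046 0 0; 0 0.06 0 0"

```text
t: 28.45
eef_pos: [0.5129, -0.006, 0.067]
tool_rot: [0.0, 0.72, 0.694, 0.0]
contact_force: [-2.4, -1.3, 8.3]
gripper_width: 0.116
grasp_force: 25.8
```

>>> send_rows --deltas "0 0.015 0 0; 0 0.03 0 0; 0 0.045 0 0; 0 0.058 0 0; 0 0.07 0 0"

```text
t: 28.95
eef_pos: [0.5831, -0.0089, 0.067]
tool_rot: [0.0, 0.72, 0.694, 0.0]
contact_force: [-0.9, -2.0, 6.9]
gripper_width: 0.114
grasp_force: 25.7
```

>>> send_rows --deltas "0 0.004 0 0; 0 0.008 0 0; 0 0.012 0 0; 0 0.015 0 0"

```text
t: 29.35
eef_pos: [0.5975, -0.0095, 0.067]
tool_rot: [0.0, 0.72, 0.694, 0.0]
contact_force: [-1.7, -2.4, 7.4]
gripper_width: 0.111
grasp_force: 25.8
```

>>> send_rows --deltas "0 0.003 0 0; 0 0.006 0 0; 0 0.008 0 0; 0 0.008 0 0"

```text
t: 29.75
eef_pos: [0.6055, -0.0098, 0.067]
tool_rot: [0.0, 0.72, 0.694, 0.0]
contact_force: [-0.9, -1.3, 6.5]
gripper_width: 0.115
grasp_force: 25.7
```

>>> send_rows --deltas "0 0.002 0 0; 0 0.004 0 0; 0 0.004 0 0"

```text
t: 30.05
eef_pos: [0.6056, -0.0098, 0.0669]
tool_rot: [-0.003, 0.72, 0.694, -0.002]
contact_force: [-12.2, -1.5, 19.9]
gripper_width: 0.116
grasp_force: 27.0
```

The stop is reached (−12 N). Relax, release, lift.

>>> send_rows --deltas "0 -0.0035 0 0; 0 -0.0035 0 0"

```text
t: 30.25
eef_pos: [0.6053, -0.0098, 0.067]
tool_rot: [0.0, 0.72, 0.694, -0.0]
contact_force: [-2.0, -2.5, 6.7]
gripper_width: 0.119
grasp_force: 25.7
```

>>> send_rows --deltas "0 0 0 0; 0 0 0 0; 0 0 0 0" --claw 0.35

```text
t: 30.55
eef_pos: [0.6054, -0.0087, 0.0659]
tool_rot: [-0.0, 0.72, 0.694, -0.0]
contact_force: [0.9, 0.6, 0.2]
gripper_width: 0.346
grasp_force: 0.0
```

>>> send_rows --deltas "0 0 -0.02 0; 0 0 -0.05 0; 0 0 -0.08 0; 0 0 -0.11 0; 0 0 -0.12 0"

```text
t: 31.05
eef_pos: [0.6073, -0.0091, 0.1892]
tool_rot: [0.001, 0.72, 0.694, 0.002]
contact_force: [0.9, 0.1, 0.0]
gripper_width: 0.351
grasp_force: 0.0
```

>>> send_rows --deltas "0 -0.03 -0.02 0; 0 -0.06 -0.04 0; 0 -0.09 -0.06 0; 0 -0.12 -0.06 0; 0 -0.12 -0.06 0"

```text
t: 31.55
eef_pos: [0.4822, -0.0047, 0.2457]
tool_rot: [-0.001, 0.72, 0.694, -0.001]
contact_force: [-0.9, -0.2, -0.1]
gripper_width: 0.352
grasp_force: 0.0
```

Run:
```python
from h import *
np.set_printoptions(precision=4,suppress=True)
rel()
D={}
for k in range(2):
  for n in("top","scene"):
    p=shot(n)
    for q in["handle_hole","hasp_hole","cab_edge","cab_drawer0_handle"]:
        for r in bot.landmark_of(p,q)[:1]: print(n,q,np.array(r["xyz"]),round(r["confidence"],2))
    for r in bot.masks_of(p,"handle_grip")[:1]:
        X,uv=cloud(p,r["mask"]); T=X[(X[:,2]>.133)&(X[:,2]<.16)]
        if len(T)>30: rc=cv2.minAreaRect((T[:,:2]*1000).astype(np.float32)); print(" fin",np.round(rc[0],1),np.round(rc[1]),round(rc[2],1))
    X,_=cloud(p,np.ones((400,640),bool))
    T=X[(X[:,0]>.585)&(X[:,0]<.628)&(abs(X[:,1])<.05)&(X[:,2]>.06)&(X[:,2]<.09)]
    if len(T): print(n,"handle bar",len(T),np.median(T,0))
    if n=="scene": save(p,f"end{k}.png",None,1.25)
```

```text
t 31.55 tcp [ 0.4822 -0.0047  0.2457] yaw -2.06 w 0.352 F [-0.9 -0.2 -0.1]
top handle_hole [0.4933 0.3913 0.095 ] 0.86
top hasp_hole [0.4964 0.3871 0.0809] 0.75
top cab_edge [ 0.6563 -0.0104  0.1099] 0.64
 fin [474.1 328.1] [87. 20.] 71.1
top handle bar 3 [ 0.6038 -0.0499  0.0753]
scene handle_hole [0.4918 0.3886 0.0952] 0.68
scene hasp_hole [0.494  0.3877 0.0842] 0.8
scene cab_edge [ 0.6553 -0.0077  0.1057] 0.96
scene cab_drawer0_handle [ 0.6055 -0.0035  0.0695] 0.87
 fin [472.7 327.1] [84. 26.] 70.1
scene handle bar 166 [0.6074 0.003  0.0765]
top handle_hole [ 0.6614 -0.0097  0.0212] 0.69
top hasp_hole [0.4932 0.3866 0.0815] 0.76
top cab_edge [ 0.6555 -0.0133  0.1065] 0.63
 fin [474.1 328.2] [85. 20.] 71.1
top handle bar 3 [ 0.6039 -0.0499  0.0759]
scene handle_hole [0.4465 0.2596 0.0707] 0.34
scene hasp_hole [0.4953 0.3881 0.0818] 0.63
scene cab_edge [ 0.6571 -0.0054  0.1043] 0.79
scene cab_drawer0_handle [ 0.6058 -0.0057  0.073 ] 0.73
 fin [474.8 327.4] [85. 25.] 68.5
scene handle bar 167 [0.608  0.0038 0.0769]
```

View pics/end1.png

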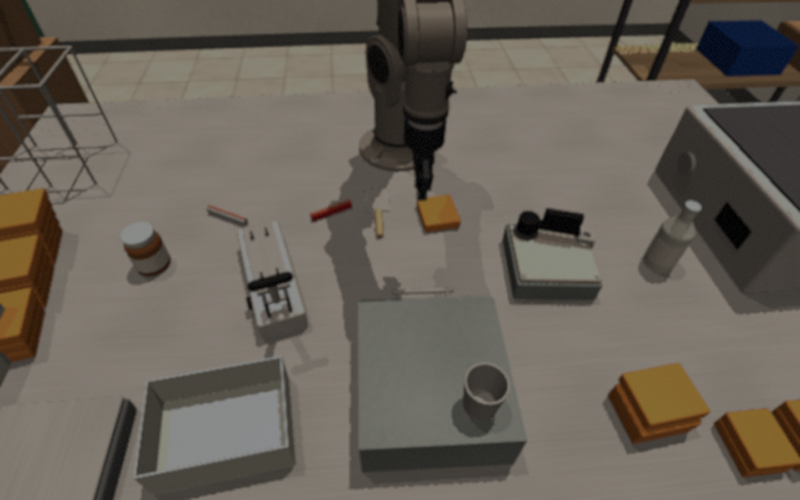

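The drawer is shut (only its handle shows, at (425,292)), the lever lies over the hasp at (585,237), the other things are in place and the arm is clear. Handing in.

```bash
python3 -c "
from station import bot
print(bot.hand_in())"
```

```text
the job is handed in; nothing more can be done
None
```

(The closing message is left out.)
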